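# Hold a closed dish up to the lit viewer and put it back

## Task

Take the round closed dish out of the sloping rack, lift it up to the viewing stand and nudge it gently into the three-point nest there: flat against the light panel, with its rim touching both pins. Keep holding it still like that in the gripper for three seconds while it is inspected, then put it back in its own place in the rack and let go. Leave the rectangular plate and the amber bottles where they are.

Things in the scene. Friction and masses are not known exactly. Their poses are not given: they have to be found in the camera images.
- dish_centre (a point): Centre of the closed round dish (clear plastic, white paper disc inside): 100 mm diameter, 20 mm thick, 60 to 130 g. It stands on its rim in either place of the rack, leaning 30 degrees, top towards the robot. x = its axis, away from the back-rest; z = in its plane, up the slope. Pinch it across its thickness by the top of the rim, fingers pointing along -z.
- rack: Fixed grey two-place rack. Origin on the table below its middle; x away from robot, z up. Places 75 mm either side, centres 85 mm up, leaning 30 degrees. Each has two steel rods 26 mm long under the object and a back-rest up to 22 mm below the centre; only two 12 mm wide prongs, 40 mm either side, go on to 23 mm above it: a finger fits between them behind the object. Foot 140 x 300 x 12 mm.
- plate_centre (a point): Centre of the rectangular white well plate, 128 x 86 x 14 mm, leaning in the rack's other place; to be left alone. x = its normal, y = its long side, z = up the slope.
- stand: Viewing stand fixed to the table, carrying the light panel and pins: white foot 180 x 170 x 14 mm, sloping column. Origin on the table straight below panel's origin; x away from the robot, z up.
- panel: White light panel, 130 mm wide, rigid, leaning 30 degrees, top towards the robot. Origin on its front face, 200 mm above the table; x = out of the face (up, away from the robot), y = sideways, z = up the slope. It ends 22 mm below the origin; only two 12 mm wide prongs, 40 mm either side, go on to 23 mm above it: a finger fits between them behind a dish.
- view_mark (a point): Mean place of the dish centre, 10 mm out of the panel's face; axes as panel. Two rigid smooth steel pins (10 mm diameter, friction about 0.25) stand 26 mm out of the face, 35 mm either side, 42 mm below this point (along z); both are clamped on one rest, set anywhere from 8 mm lower to 8 mm higher; the setting is not reported: find the pins by touch, lowering the dish along the panel.
- amber_a: Amber bottle, 60 mm diameter, 95 mm tall, origin at its underside, beyond the rack. Leave alone.
- amber_b: Amber jar, 48 mm diameter, 75 mm tall, origin at its underside, beside the viewing stand. Leave alone.
Not all that is in view belongs to the job. Leave any pink or red look-alike of the stand alone.

How it is judged:
On the way, in this order (a step that is already met when the one before it is completed fails the run):
1. the dish is held in the fingers, lifted clear of the rack (height (world z) of dish_centre above 0.15 m and contact force between dish and the fingers above 1 N and contact force between dish and rack below 0.05 N), for 0.2 s.
2. the dish, still held, is kept in three-point contact (panel and both pins) at the viewing pose for 2 s (x of dish_centre in the frame of view_mark between -0.0025 and 0.0025 m and y of dish_centre in the frame of view_mark between -0.004 and 0.004 m and z of dish_centre in the frame of view_mark between -0.012 and 0.012 m and angle between the x axis of dish_centre and the x axis of view_mark, either way round below 0.07 rad and contact force between dish and pin_left above 0.2 N and contact force between dish and pin_right above 0.2 N and contact force between dish and panel above 0.2 N and contact force between dish and the fingers above 1 N and linear speed of dish below 0.01 m/s), for 2 s.
At the end, for the whole second after the job is handed in: The dish is back in its own place in the rack, at rest on it: its centre within 8 mm of where it was at the start, leaning 30 degrees to within 6 degrees (distance of dish_centre from where it was at the start of the episode below 0.008 m and angle between dish_centre's own x axis and vertical between 0.94 and 1.153 rad and linear speed of dish below 0.01 m/s and contact force between dish and rack above 0.2 N); the robot touches nothing.
It fails at once if the dish is pressed on the viewing stand with more than 30 N (contact force between dish and stand above 30 N).
It fails at once if the rectangular plate is disturbed (moved over 15 mm) (distance of plate_centre from where it was at the start of the episode above 0.015 m).
It fails at once if an amber bottle is disturbed (moved over 20 mm) (distance of any of amber_a, amber_b from where it was at the start of the episode above 0.02 m).
It also fails if it takes over 72 s, if anything falls off the work surface, if the arm or the gripper's body presses on something with over 40 N, if the wrist force passes 120 N, or if a joint passes its speed limit or range.

## Robot

A 6-joint arm with a two-finger parallel gripper is mounted at the origin on the work surface. World frame = base frame: x ahead of the robot, y to its left, z up, the work surface at z = 0. Lengths are in m, angles in rad, forces in N, time in s.
With the tool pointing down it reaches from about 0.3 to 0.85 m from the base axis. Payload 5.4 kg.
Tool frame: the origin (TCP) lies midway between the tips of the shut fingers; the grasp point (between the pads) lies 19 mm behind it; z points along the fingers, y is the line along which they close (so a half turn about z gives the same grasp; the last joint's range is limited). The gripper opens to 85 mm and grips with 20 to 120 N. Pads are 22 mm wide; open, the fingers measure 114 mm over their backs; the gripper's body (76 mm by 85 mm) begins 54 mm behind the grasp point. The pads swing forward as they close: fully open they stand 13 mm farther back than shut.
Start: joints at [1.007, 0.158, 1.597, -0, 1.386, -0.21], TCP at [0.199, 0.539, 0.231] pointing down, gripper open.
Joint ranges: [-2.91, 2.91], [-0.94, 2.29], [0.18, 2.7], [-1.29, 4.43], [0.17, 2.64], [-3, 3]. Speed limits (rad/s): [2.57, 2.57, 3.14, 3.14, 3.14, 3.14].

## Interface

Orientations are given as a unit quaternion [w, x, y, z].
In Python, from cell import arm, optics gives the robot as it stands.
- The arm moves only by the shell command python3 -m jog 'ROWS' [FORCE]. ROWS is JSON, a list of rows, each a list of 3 entries, a list of its own where there are three numbers: the shift along the world's x, y, z as a fraction of full scale, then the turn, a rotation vector about the world's x, y, z as a fraction of full scale, then the finger opening in mm, from 0 to 85.4. In form: [[[dx, dy, dz], [wx, wy, wz], fingers], ...]. A call has exactly 5 rows; each row is the pose to reach, as a shift and turn from the pose commanded when the call began; what a row does not reach only later rows make up. Full scale, the value 1, is 0.25 m for a shift and pi/4 rad for a turn. A row lasts 1/10 s, in which the tool goes at most 50 mm and 8.59 degrees, less where a joint would pass 70% of its speed; a pose out of reach is approached as far as the arm can. A call with a number of a shift or a turn outside -1 to 1 is refused whole. A call with a gripper value outside its range is refused whole. The fingers move at their own pace and stop on an object; FORCE is the grip in N (left out, the last holds). Time passes only in rows, so rows that repeat a pose let the fingers close, or fill a call up. It gives the time, the measured TCP pose, the force, the opening and the grip force at its end, in the units of the state.
- arm.read_state(): the state, without advancing time (a new reading comes with each control period).
- optics.read_camera(name): name is "scene" or "top" or "wrist"; returns a dict with "image" (384x512x3 uint8, red, green, blue), "depth" (384x512 float32, m along the optical axis (not along the pixel's ray), 0 where there is no reading), "intrinsics" (3x3 intrinsics, pixels), "distortion" ([k1, k2, p1, p2, k3] as OpenCV has them; the pictures are not rectified), "extrinsics" (4x4, takes a point from world to camera coordinates); the wrist camera has in their place "hand_eye" (4x4, takes a point from camera to tool coordinates, whose origin is the TCP and whose axes are the flange's). Camera axes: x right, y down, z forward; pixel columns grow to the right and rows downward; lengths in m; the calibration is good to about 2 mm. A picture is of the moment at which its call begins: read the wrist's pose just before it.
- arm.sign_off(): hands the job in; it is judged then, once.
Trained networks look in a picture, given as the dict that the camera call returned (one of the last four; its "shot" number tells which), for a name from the list of things; names that differ only in an ending like _2 or _b are one class to them, and where a whole thing is asked for, a point or a joint stands for the part that bears it (a point fixed in the world has none). Each returns a list of dicts, best first, with "p" (0 to 1); they miss things now and then, are a little off and sometimes report something else, mostly with a low value. They report only what shows in the picture. A call takes as long as a camera call. They do not tell look-alikes from the thing itself.
- optics.spot_in(picture, target): "extent" ([left, top, right, bottom] in pixels, round what is visible of it).
The state is a dict: "time": time; "joints": joint angles; "qd": joint speeds; "tau": joint torques, N m; "tcp_pos": TCP position; "eef_rot": TCP orientation; "contact_force": force on the tool from outside, world axes, zero at the start; "ft_torque": the same for the moment, N m; "grip_width": opening from 0.0 (shut) to 1.0 (fully open); "grasp_force": force on a finger pad.
Only numpy, scipy, OpenCV 4.12 (cv2) and the standard library are available. Lean on these libraries where they do the work, as an engineer would, in place of code of your own. Each camera call takes 0.05 s, during which the arm holds its last target. There are 200 camera calls.

## Working session

There is one attempt and no reset: what is moved stays moved. The work goes in short steps, Python scripts to look and compute and a shell command to move; the robot and the scene stay as the last step left them, time stands still between calls to the robot, and variables do not carry over. Pictures are saved under pics/ and viewed, at most 10 in all, crops included, and the job is handed in when it is done.

```bash
ls; mkdir -p pics; python3 - <<'E'
from cell import arm, optics
import cv2, numpy as np, pickle
s=arm.read_state(); print({k:np.round(v,3) for k,v in s.items()})
ims=[]
for n in ["scene","top"]:
    p=optics.read_camera(n); pickle.dump(p,open(f"{n}.pkl","wb"))
    for t in ["dish_centre","rack","plate_centre","stand","panel","amber_a"]:
        print(n,t,[(np.round(d["extent"]).tolist(),round(d["p"],2)) for d in optics.spot_in(p,t)][:4])
    cv2.imwrite(f"pics/{n}.png",p["image"][:,:,::-1])
E
```

```text
pics
{'time': np.float64(0.0), 'joints': array([ 1.007,  0.159,  1.598, -0.   ,  1.386, -0.21 ]), 'qd': array([-0.001,  0.   ,  0.   ,  0.   , -0.001, -0.001]), 'tau': array([ 1.0000e-03, -3.9601e+01, -3.3143e+01, -0.0000e+00,  9.0000e-03,
        0.0000e+00]), 'tcp_pos': array([0.199, 0.539, 0.23 ]), 'eef_rot': array([-0.   ,  0.176,  0.984, -0.001]), 'contact_force': array([0.126, 0.423, 0.541]), 'ft_torque': array([ 0.083, -0.007, -0.042]), 'grasp_force': np.float64(0.0), 'grip_width': np.float64(1.001)}
scene dish_centre [([275.0, 239.0, 312.0, 280.0], 0.8)]
scene rack [([246.0, 248.0, 378.0, 373.0], 0.89), ([273.0, 236.0, 311.0, 279.0], 0.6)]
scene plate_centre [([312.0, 266.0, 378.0, 339.0], 0.91)]
scene stand [([172.0, 80.0, 238.0, 157.0], 0.83), ([337.0, 175.0, 446.0, 296.0], 0.71), ([218.0, 109.0, 290.0, 207.0], 0.69), ([136.0, 137.0, 214.0, 243.0], 0.58)]
scene panel [([166.0, 136.0, 200.0, 193.0], 0.93), ([247.0, 106.0, 287.0, 154.0], 0.93), ([391.0, 177.0, 442.0, 242.0], 0.6), ([200.0, 74.0, 226.0, 119.0], 0.6)]
scene amber_a [([192.0, 218.0, 209.0, 249.0], 0.73), ([263.0, 314.0, 290.0, 355.0], 0.72)]
top dish_centre [([168.0, 162.0, 200.0, 180.0], 0.96)]
top rack [([114.0, 150.0, 212.0, 204.0], 0.61)]
top plate_centre [([108.0, 170.0, 157.0, 186.0], 0.81)]
top stand [([365.0, 187.0, 432.0, 250.0], 0.84), ([278.0, 112.0, 336.0, 170.0], 0.82), ([109.0, 223.0, 186.0, 291.0], 0.7), ([271.0, 198.0, 338.0, 261.0], 0.67)]
top panel [([115.0, 261.0, 161.0, 283.0], 0.92), ([283.0, 227.0, 335.0, 247.0], 0.91), ([287.0, 134.0, 335.0, 146.0], 0.74), ([378.0, 219.0, 433.0, 240.0], 0.62)]
top amber_a [([256.0, 129.0, 271.0, 150.0], 0.63)]
```

```bash
python3 - <<'E'
import cv2
for n,(x0,y0,x1,y1) in dict(scene=(110,50,460,384),top=(90,90,450,310)).items():
    im=cv2.imread(f"pics/{n}.png"); c=im[y0:y1,x0:x1]; s=min(800/(x1-x0),600/(y1-y0)); cv2.imwrite(f"pics/{n}_c.png",cv2.resize(c,None,fx=s,fy=s,interpolation=cv2.INTER_CUBIC)); print(n,s)
E
```

```text
scene 1.7964071856287425
top 2.2222222222222223
```

View pics/scene_c.png

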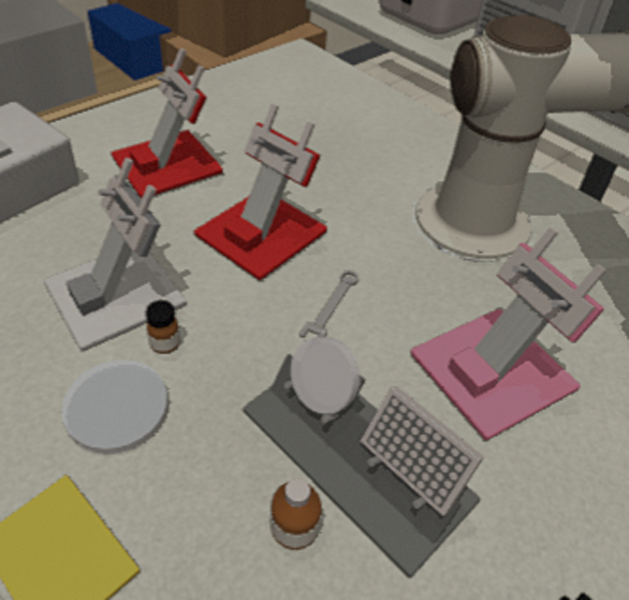

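View pics/top_c.png

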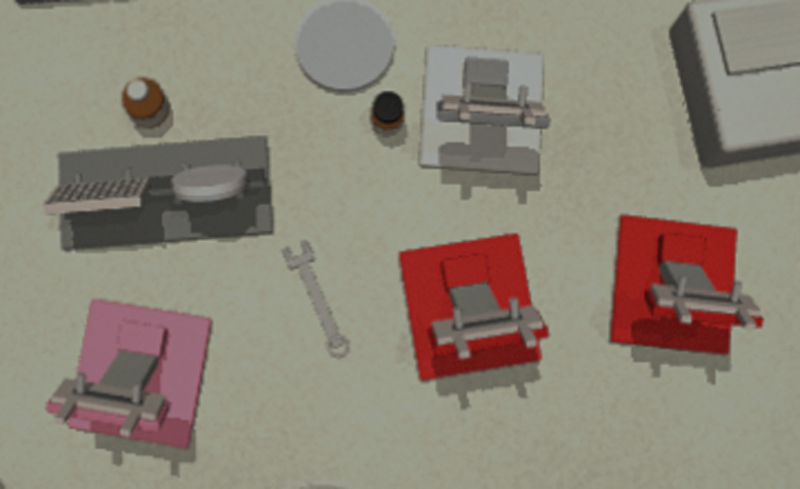

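Dish candidates: the disc leaning in the rack, at scene (291,259) / top (184,171), and a flat loose disc on the table, at scene (175,276) / top (245,110). I choose the one in the rack.
Stand candidates: white foot at top (308,140), red at (305,237) and (407,230), pink at (140,270). I choose the white one, beside jar amber_b at top (265,139).

```bash
cat > h.py <<'E'
import numpy as np, cv2, pickle
def cloud(p,box,Twc=None):
    x0,y0,x1,y1=[int(v) for v in box]
    u,v=np.meshgrid(np.arange(x0,x1),np.arange(y0,y1)); d=p["depth"][y0:y1,x0:x1]
    m=d>0; uv=np.stack([u[m],v[m]],1).astype(float)
    n=cv2.undistortPoints(uv[:,None],p["intrinsics"],p["distortion"])[:,0]
    P=np.c_[n*d[m][:,None],d[m]]
    if Twc is None: Twc=np.linalg.inv(p["extrinsics"])
    return P@Twc[:3,:3].T+Twc[:3,3], p["image"][y0:y1,x0:x1][m].astype(float), uv
def ransac(P,tol=.003,ok=lambda n:True,it=2000):
    r=np.random.default_rng(0); best=None
    for _ in range(it):
        a,b,c=P[r.choice(len(P),3,False)]; n=np.cross(b-a,c-a); l=np.linalg.norm(n)
        if l<1e-9: continue
        n/=l
        if not ok(n): continue
        m=abs((P-a)@n)<tol
        if best is None or m.sum()>best.sum(): best=m
    Q=P[best]; c=Q.mean(0); n=np.linalg.svd(Q-c)[2][2]; n*=np.sign(n[2])
    return c,n,best
E
python3 - <<'E'
from h import *
S=pickle.load(open("scene.pkl","rb"));T=pickle.load(open("top.pkl","rb"))
print("cam pos",[np.linalg.inv(q["extrinsics"])[:3,3].round(2) for q in(S,T)])
lean=lambda n: .35<abs(n[2])<.65
def rep(nm,p,box,zmin):
    P,_,uv=cloud(p,box); P=P[P[:,2]>zmin]
    if len(P)<20: return print(nm,len(P))
    c,n,m=ransac(P,ok=lean); Q=P[m]
    print(nm,len(P),m.sum(),"c",c.round(3),"n",n.round(3),"yaw",np.degrees(np.arctan2(n[1],n[0])).round(1),"lo",Q.min(0).round(3),"hi",Q.max(0).round(3))
rep("dish S",S,(275,239,312,280),.04);rep("dish T",T,(168,162,200,180),.04)
rep("plate S",S,(312,266,378,339),.04);rep("plate T",T,(108,170,157,186),.04)
rep("panel S",S,(166,136,200,193),.1);rep("panel T",T,(280,126,340,148),.1)
# feet: grey rack foot (z~12mm) and white stand foot (z~14)
for nm,p,box in [("rackfoot",T,(112,146,216,206)),("standfoot",T,(276,108,338,172))]:
    P,C,uv=cloud(p,box); m=(P[:,2]>.006)&(P[:,2]<.022)
    r=cv2.minAreaRect(P[m,:2].astype(np.float32)*1000); print(nm,m.sum(),r, np.median(P[:,2]))
E
```

```text
cam pos [array([0.88, 0.48, 0.78]), array([ 0.18, -0.06,  1.5 ])]
dish S 1285 1111 c [0.514 0.145 0.098] n [0.863 0.063 0.501] yaw 4.2 lo [0.489 0.091 0.051] hi [0.541 0.19  0.139]
dish T 472 306 c [0.514 0.14  0.1  ] n [0.851 0.064 0.521] yaw 4.3 lo [0.488 0.093 0.052] hi [0.546 0.187 0.142]
plate S 2698 2255 c [0.497 0.294 0.099] n [0.863 0.061 0.502] yaw 4.0 lo [0.47  0.225 0.056] hi [0.525 0.355 0.137]
plate T 578 408 c [0.495 0.287 0.104] n [0.852 0.056 0.521] yaw 3.7 lo [0.469 0.225 0.053] hi [0.524 0.355 0.137]
panel S 1086 567 c [ 0.594 -0.227  0.156] n [ 0.896 -0.085  0.436] yaw -5.4 lo [ 0.556 -0.298  0.1  ] hi [ 0.62  -0.165  0.22 ]
panel T 641 251 c [ 0.583 -0.232  0.175] n [ 0.851 -0.075  0.519] yaw -5.1 lo [ 0.547 -0.298  0.137] hi [ 0.608 -0.166  0.225]
rackfoot 2954 ((518.1243896484375, 219.20567321777344), (333.3830261230469, 188.29649353027344), 88.3197021484375) 0.010435049326364298
standfoot 2041 ((628.1900024414062, -235.99139404296875), (192.6033477783203, 209.12710571289062), 88.16214752197266) 0.013665022770645407
```

```bash
cat >> h.py <<'E'
from scipy.spatial.transform import Rotation as Ro
def frame(yaw):  # x = out of face, z = up slope, leaning 30 deg
    y=np.radians(yaw); c,s=np.cos(y),np.sin(y); a=np.radians(30)
    x=np.array([np.cos(a)*c,np.cos(a)*s,np.sin(a)]); z=np.array([-np.sin(a)*c,-np.sin(a)*s,np.cos(a)])
    return np.stack([x,np.cross(z,x),z],1)
def toolR(F): # tool z = -z_d, tool y = x_d
    return np.stack([np.cross(F[:,0],-F[:,2]),F[:,0],-F[:,2]],1)
def rq(q): return Ro.from_quat(np.r_[q[1:],q[0]])
def togo(s,p,R):
    w=(Ro.from_matrix(R)*rq(s["eef_rot"]).inv()).as_rotvec()
    return (np.asarray(p)-s["tcp_pos"])/.25, w/(np.pi/4)
E
python3 - <<'E'
from h import *; from cell import arm
s=arm.read_state(); F=frame(4.1); C=np.array([.510,.1405,.087])
d,w=togo(s,C+.2*F[:,2],toolR(F)); print(d.round(3),w.round(3), (C+.2*F[:,2]).round(3))
T=pickle.load(open("top.pkl","rb"))
for b in [(109,223,186,291),(271,198,338,261)]:
    P,_,_=cloud(T,b); print(P[P[:,2]>.1].min(0),P[P[:,2]>.1].max(0))
E
```

```text
[ 0.844 -1.624  0.115] [ 0.423 -0.563 -1.423] [0.41  0.133 0.26 ]
[0.17949725 0.18244351 0.10024212] [0.25842995 0.32425256 0.2293625 ]
[ 0.26474881 -0.28555201  0.1000896 ] [ 0.34374541 -0.14193152  0.2287027 ]
```

```bash
python3 -m jog '[[[0.15,-0.05,0.15],[0.04,-0.06,-0.14],50],[[0.3,-0.1,0.3],[0.08,-0.11,-0.28],50],[[0.4,-0.2,0.4],[0.13,-0.17,-0.43],50],[[0.5,-0.3,0.4],[0.17,-0.22,-0.57],50],[[0.6,-0.4,0.4],[0.21,-0.28,-0.71],50]]' 30
python3 -m jog '[[[0.05,-0.15,0],[0.04,-0.06,-0.14],50],[[0.1,-0.3,0],[0.08,-0.11,-0.28],50],[[0.15,-0.45,0],[0.13,-0.17,-0.43],50],[[0.2,-0.6,0],[0.17,-0.22,-0.57],50],[[0.25,-0.8,0],[0.21,-0.28,-0.71],50]]'
python3 -m jog '[[[0,-0.15,-0.05],[0,0,0],50],[[0,-0.3,-0.15],[0,0,0],50],[[0,-0.42,-0.28],[0,0,0],50],[[0,-0.42,-0.28],[0,0,0],50],[[0,-0.42,-0.28],[0,0,0],50]]'
python3 - <<'E'
from h import *; from cell import arm,optics
s=arm.read_state(); F=frame(4.1); C=np.array([.510,.1405,.087])
d,w=togo(s,C+.2*F[:,2],toolR(F)); print(d.round(3),w.round(3), s["tcp_pos"].round(3),s["joints"].round(2))
p=optics.read_camera("wrist"); pickle.dump((s,p),open("w1.pkl","wb")); cv2.imwrite("pics/w1.png",p["image"][:,:,::-1])
for t in ["dish_centre","rack"]: print(t,[(np.round(d["extent"]).tolist(),round(d["p"],2)) for d in optics.spot_in(p,t)][:4])
print(p["hand_eye"].round(3))
E
```

```text
time: 1.2
tcp_pos: [0.351, 0.4386, 0.3335]
eef_rot: [0.094, 0.44, 0.887, 0.101]
contact_force: [0.8, -0.3, 0.1]
grip_width: 0.582
grasp_force: 0.0
time: 1.7
tcp_pos: [0.4115, 0.2399, 0.3316]
eef_rot: [0.176, 0.658, 0.707, 0.189]
contact_force: [1.7, -0.6, 0.2]
grip_width: 0.59
grasp_force: 0.0
time: 2.2
tcp_pos: [0.4114, 0.1353, 0.2612]
eef_rot: [0.176, 0.658, 0.707, 0.188]
contact_force: [-0.1, 0.4, 0.8]
grip_width: 0.589
grasp_force: 0.0
[-0.004 -0.008 -0.004] [ 0.001 -0.003 -0.   ] [0.411 0.135 0.261] [ 0.02 -0.73  2.32  0.03  1.03 -0.06]
dish_centre [([246.0, 111.0, 267.0, 210.0], 0.9)]
rack [([169.0, 4.0, 286.0, 220.0], 0.94)]
[[ 0.001 -0.959 -0.282  0.071]
 [ 1.     0.001  0.     0.001]
 [ 0.    -0.282  0.959 -0.142]
 [ 0.     0.     0.     1.   ]]
```

View pics/w1.png

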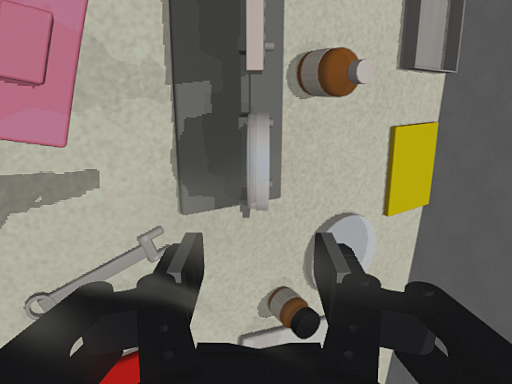

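The wrist view shows the dish edge-on at px (246–270, 111–210) in the rack, with the plate above it at (255,35). The flat disc at (340,250) lies outside the rack. So the chosen dish is the right one.

```bash
python3 - <<'E'
from h import *
s,p=pickle.load(open("w1.pkl","rb"))
T=np.eye(4);T[:3,:3]=rq(s["eef_rot"]).as_matrix();T[:3,3]=s["tcp_pos"]; T=T@p["hand_eye"]
P,C,uv=cloud(p,(236,95,290,222),T); F=frame(4.1)
Q=(P-[.510,.1405,.087])@F; m=(abs(Q[:,0])<.022)&(abs(Q[:,1])<.065)&(Q[:,2]>0)
q=Q[m]; print(m.sum())
for lo,hi in [(0,.02),(.02,.03),(.03,.04),(.04,.047),(.047,.06)]:
    k=q[(q[:,2]>lo)&(q[:,2]<=hi)]; print(lo,len(k),[np.percentile(k[:,i],[2,50,98]).round(4) for i in range(3)] if len(k)>5 else'')
# circle fit on rim
k=q[abs(q[:,0])<.012]; e=[]
for y0 in np.arange(-.045,.046,.01):
    a=k[abs(k[:,1]-y0)<.003]; 
    if len(a): e.append((round(y0,3),round(np.percentile(a[:,2],90),4),round(np.median(a[:,0]),4)))
print(e)
E
```

```text
2444
0 150 [array([-0.0164, -0.0049,  0.0102]), array([-0.0349,  0.046 ,  0.0491]), array([0.0009, 0.0133, 0.0197])]
0.02 406 [array([-0.0168, -0.0102,  0.0107]), array([-0.0461,  0.0396,  0.0458]), array([0.0207, 0.0262, 0.0297])]
0.03 345 [array([-0.0081,  0.0009,  0.0107]), array([-0.041 ,  0.0344,  0.041 ]), array([0.0306, 0.0361, 0.0399])]
0.04 457 [array([-0.0082,  0.0001,  0.0106]), array([-0.0327,  0.0232,  0.0324]), array([0.0402, 0.0441, 0.0469])]
0.047 1086 [array([-0.0086,  0.0019,  0.0107]), array([-0.022 ,  0.0015,  0.022 ]), array([0.0472, 0.0508, 0.0537])]
[(np.float64(-0.045), np.float64(0.0289), np.float64(-0.0091)), (np.float64(-0.035), np.float64(0.0411), np.float64(-0.0028)), (np.float64(-0.025), np.float64(0.0481), np.float64(0.001)), (np.float64(-0.015), np.float64(0.0519), np.float64(0.001)), (np.float64(-0.005), np.float64(0.0536), np.float64(0.0011)), (np.float64(0.005), np.float64(0.0533), np.float64(0.001)), (np.float64(0.015), np.float64(0.0515), np.float64(0.001)), (np.float64(0.025), np.float64(0.0472), np.float64(0.001)), (np.float64(0.035), np.float64(0.0399), np.float64(0.0009)), (np.float64(0.045), np.float64(0.0272), np.float64(-0.0001))]
```

```bash
python3 -m jog '[[[0.06,0.003,-0.105],[0,0,0],45],[[0.12,0.006,-0.21],[0,0,0],45],[[0.18,0.009,-0.315],[0,0,0],45],[[0.24,0.012,-0.42],[0,0,0],45],[[0.28,0.014,-0.49],[0,0,0],45]]' 40
python3 -m jog '[[[0.02,0.001,-0.035],[0,0,0],45],[[0.04,0.002,-0.07],[0,0,0],45],[[0.06,0.003,-0.105],[0,0,0],45],[[0.08,0.004,-0.14],[0,0,0],45],[[0.08,0.004,-0.14],[0,0,0],45]]'
python3 - <<'E'
from h import *; from cell import arm,optics
s=arm.read_state(); F=frame(4.1)
d,w=togo(s,np.array([.509,.14,.0905])+.015*F[:,2],toolR(F)); print(d.round(3),w.round(3))
p=optics.read_camera("wrist"); cv2.imwrite("pics/w2.png",p["image"][60:,100:420,::-1])
E
```

```text
time: 2.85
tcp_pos: [0.4823, 0.1411, 0.1382]
eef_rot: [0.175, 0.656, 0.709, 0.189]
contact_force: [0.1, -0.2, -0.2]
grip_width: 0.527
grasp_force: 0.0
time: 3.35
tcp_pos: [0.502, 0.1419, 0.1038]
eef_rot: [0.175, 0.656, 0.709, 0.189]
contact_force: [-0.8, 0.6, -0.1]
grip_width: 0.527
grasp_force: 0.0
[-0.002 -0.01  -0.001] [ 0.002 -0.004 -0.007]
```

View pics/w2.png

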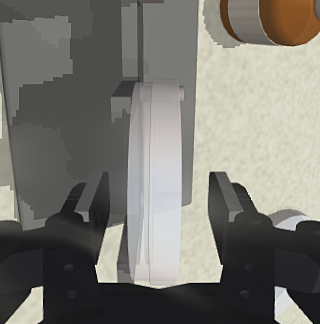

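The dish stands midway between the open fingers (fingers at x≈105 and 212, dish 130–182 in the crop). Now closing.

```bash
python3 -m jog '[[[-0.002,-0.009,0],[0,0,0],45],[[-0.002,-0.009,0],[0,0,0],15],[[-0.002,-0.009,0],[0,0,0],15],[[-0.002,-0.009,0],[0,0,0],15],[[-0.002,-0.009,0],[0,0,0],15]]' 40
python3 -m jog '[[[0,0,0],[0,0,0],15],[[0,0,0],[0,0,0],15],[[0,0,0],[0,0,0],15],[[0,0,0],[0,0,0],15],[[0,0,0],[0,0,0],15]]'
python3 - <<'E'
from cell import arm
s=arm.read_state(); print(s["tcp_pos"].round(4).tolist(),s["eef_rot"].round(4).tolist(),s["ft_torque"].round(2))
E
```

```text
time: 3.9
tcp_pos: [0.5013, 0.1382, 0.1046]
eef_rot: [0.176, 0.657, 0.708, 0.189]
contact_force: [-3.4, 1.1, 6.0]
grip_width: 0.226
grasp_force: 41.4
time: 4.4
tcp_pos: [0.5013, 0.1382, 0.1046]
eef_rot: [0.176, 0.657, 0.708, 0.189]
contact_force: [-4.3, 1.2, 5.8]
grip_width: 0.223
grasp_force: 41.4
[0.5013, 0.1382, 0.1046] [0.176, 0.6572, 0.7081, 0.1888] [0.19 0.3  0.12]
```

```bash
python3 -m jog '[[[-0.02,-0.001,0.035],[0,0,0],15],[[-0.06,-0.004,0.105],[0,0,0],15],[[-0.12,-0.009,0.21],[0,0,0],15],[[-0.2,-0.014,0.35],[0,0,0],15],[[-0.25,-0.018,0.45],[0,0,0],15]]'
python3 -m jog '[[[0,0,0.12],[0,0,0],15],[[0,-0.05,0.25],[0,0,0],15],[[0,-0.15,0.4],[0,0,-0.03],15],[[0.05,-0.3,0.45],[0,0,-0.06],15],[[0.1,-0.5,0.5],[0,0,-0.1],15]]'
python3 -m jog '[[[0.05,-0.15,0],[0,0,-0.03],15],[[0.1,-0.3,0],[0,0,-0.05],15],[[0.15,-0.45,0],[0,0,-0.1],15],[[0.17,-0.6,0],[0,0,-0.1],15],[[0.17,-0.7,0],[0,0,-0.1],15]]'
python3 - <<'E'
from h import *; from cell import arm,optics
s=arm.read_state(); print(s["tcp_pos"].round(4),s["contact_force"].round(1),s["joints"].round(2))
F=frame(-5.2);d,w=togo(s,s["tcp_pos"],toolR(F));print(w.round(3))
p=optics.read_camera("wrist"); pickle.dump((s,p),open("w3.pkl","wb")); cv2.imwrite("pics/w3.png",p["image"][:,:,::-1])
for t in ["dish_centre","stand","panel"]: print(t,[(np.round(d["extent"]).tolist(),round(d["p"],2)) for d in optics.spot_in(p,t)][:4])
E
```

```text
time: 4.9
tcp_pos: [0.4375, 0.1335, 0.2178]
eef_rot: [0.176, 0.657, 0.708, 0.189]
contact_force: [0.3, 0.3, -0.8]
grip_width: 0.231
grasp_force: 40.5
time: 5.4
tcp_pos: [0.4629, 0.0109, 0.3424]
eef_rot: [0.184, 0.684, 0.682, 0.182]
contact_force: [0.5, 0.1, -0.9]
grip_width: 0.233
grasp_force: 40.5
time: 5.9
tcp_pos: [0.5049, -0.1659, 0.3396]
eef_rot: [0.189, 0.712, 0.654, 0.173]
contact_force: [0.7, 0.1, -1.0]
grip_width: 0.227
grasp_force: 40.5
[ 0.5049 -0.1659  0.3396] [ 0.7  0.1 -1. ] [-0.72 -0.41  1.98  0.33  1.16 -0.71]
[ 0.001 -0.005 -0.008]
dish_centre [([232.0, 132.0, 286.0, 337.0], 0.73)]
stand [([160.0, 118.0, 278.0, 242.0], 0.93), ([0.0, 112.0, 104.0, 277.0], 0.77), ([8.0, 330.0, 147.0, 384.0], 0.59)]
panel [([227.0, 144.0, 235.0, 226.0], 0.94)]
```

View pics/w3.png

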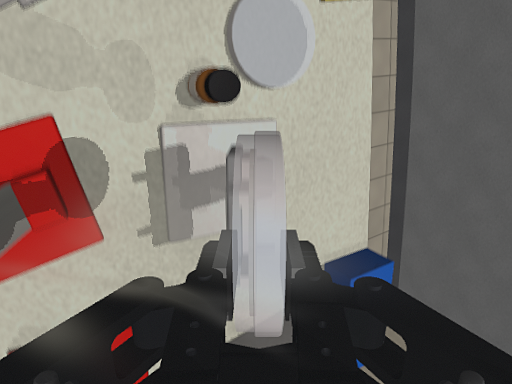

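The wrist view shows the dish held between the pads at (232–286, 132–337). It hides the white-foot stand, and the jar is at (220,85). I'll step back 0.1 m in x to uncover the panel.

```bash
python3 -m jog '[[[-0.1,-0.06,0],[0,0,-0.008],15],[[-0.25,-0.12,0],[0,0,-0.008],15],[[-0.4,-0.2,0],[0,0,-0.008],15],[[-0.4,-0.3,0],[0,0,-0.008],15],[[-0.4,-0.3,0],[0,0,-0.008],15]]'
python3 - <<'E'
from h import *; from cell import arm,optics
s=arm.read_state(); print(s["tcp_pos"].round(4))
p=optics.read_camera("wrist"); pickle.dump((s,p),open("w4.pkl","wb")); cv2.imwrite("pics/w4.png",p["image"][:,:,::-1])
for t in ["dish_centre","stand","panel"]: print(t,[(np.round(d["extent"]).tolist(),round(d["p"],2)) for d in optics.spot_in(p,t)][:4])
T=np.eye(4);T[:3,:3]=rq(s["eef_rot"]).as_matrix();T[:3,3]=s["tcp_pos"]; T=T@p["hand_eye"]
F=frame(-5.2)
P,C,uv=cloud(p,(0,0,512,384),T)
# held dish in tool frame: coords rel TCP along F
m=(uv[:,0]>200)&(uv[:,0]<300)&(uv[:,1]<345)&(P[:,2]>.24); Q=(P[m]-s["tcp_pos"])@F
k=Q[(Q[:,0]>-.012)&(Q[:,0]<.014)&(abs(Q[:,1])<.06)]; print("held",len(k),np.percentile(k,[1,99],axis=0).round(4))
for y0 in (-.04,-.03,.03,.035,.04,.045): 
    a=k[abs(k[:,1]-y0)<.002]; print(y0,len(a),np.percentile(a[:,2],[5,95]).round(4) if len(a) else'',np.percentile(a[:,0],[2,98]).round(4) if len(a) else'')
m=(P[:,2]>.1)&(P[:,2]<.245)&(P[:,0]>.5)&(P[:,0]<.68)&(P[:,1]<-.13)&(P[:,1]>-.33)
np.save("pan.npy",P[m]); Q=(P[m]-[.569,-.232,.2])@F
print(m.sum(),np.percentile(Q,[1,50,99],axis=0).round(4))
c,n,b=ransac(P[m],ok=lambda n:.35<abs(n[2])<.65); print(c,n,b.sum(),np.degrees(np.arctan2(n[1],n[0])))
E
```

```text
time: 6.6
tcp_pos: [0.4044, -0.2398, 0.3407]
eef_rot: [0.191, 0.714, 0.651, 0.173]
contact_force: [0.7, -0.0, -0.1]
grip_width: 0.228
grasp_force: 40.6
[ 0.4044 -0.2398  0.3407]
dish_centre [([231.0, 132.0, 284.0, 337.0], 0.81)]
stand [([71.0, 256.0, 200.0, 384.0], 0.64), ([223.0, 57.0, 348.0, 195.0], 0.58), ([0.0, 38.0, 168.0, 266.0], 0.57)]
panel [([0.0, 69.0, 82.0, 267.0], 0.87), ([297.0, 63.0, 339.0, 191.0], 0.64), ([118.0, 331.0, 148.0, 378.0], 0.56)]
held 13500 [[-0.0116 -0.0287 -0.0115]
 [ 0.0133  0.0505  0.0789]]
-0.04 0  
-0.03 96 [0.0177 0.0233] [-0.0082  0.0108]
0.03 679 [0.0203 0.0255] [-0.0082  0.0106]
0.035 688 [0.0161 0.0222] [-0.0083  0.0107]
0.04 666 [0.0094 0.0171] [-0.0082  0.0107]
0.045 647 [-0.0004  0.0102] [-0.0083  0.0106]
4250 [[-0.0266 -0.0652 -0.0867]
 [-0.0125  0.0042 -0.0208]
 [ 0.0244  0.0697  0.0232]]
[ 0.56559524 -0.22684558  0.17609855] [-0.66906     0.06116057  0.74068759] 1624 174.77695547529407
```

View pics/w4.png

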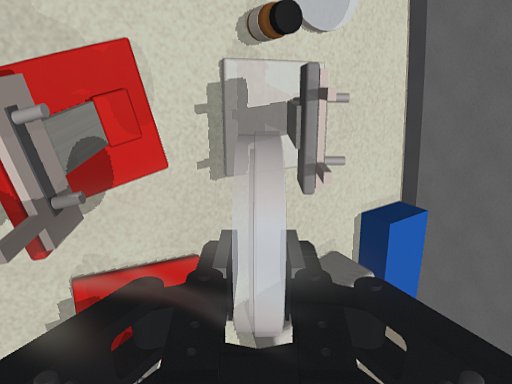

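```bash
python3 - <<'E'
from h import *
P=np.load("pan.npy"); F=frame(-5.2); O=np.array([.569,-.232,.2]); Q=(P-O)@F
for lo in np.arange(-.09,.03,.01):
    k=Q[(Q[:,2]>lo)&(Q[:,2]<=lo+.01)]
    if len(k)>10: print("z",lo.round(2),len(k),"x",np.percentile(k[:,0],[2,50,98]).round(4),"y",np.percentile(k[:,1],[2,98]).round(4))
pin=Q[(Q[:,0]>.004)&(Q[:,2]>-.07)]; 
for s in (-1,1):
    k=pin[pin[:,1]*s>0]; print("pin",s,len(k),np.percentile(k,[3,50,97],axis=0).round(4).tolist())
# front edge vs y
top=Q[(Q[:,2]>-.035)&(Q[:,2]<-.015)]
for y in np.arange(-.06,.07,.015):
    k=top[abs(top[:,1]-y)<.006]; print("edge y",y.round(3),len(k),np.percentile(k[:,0],[2,98]).round(4) if len(k)>3 else'')
# prongs
pr=Q[Q[:,2]>-.015]; 
for s in (-1,1):
    k=pr[pr[:,1]*s>0]; print("prong",s,len(k),np.percentile(k,[2,98],axis=0).round(4).tolist() if len(k)>3 else '')
for n,b in (("scene",(150,126,215,200)),("top",(276,120,342,152))):
    p=pickle.load(open(n+".pkl","rb")); A,_,_=cloud(p,b); q=(A-O)@F; q=q[(A[:,2]>.1)&(abs(q[:,1])<.08)]
    k=q[(q[:,2]>-.1)&(q[:,2]<.03)]
    f=k[(abs(k[:,0])<.006)]; print(n,len(f),"face x",np.percentile(f[:,0],[10,50,90]).round(4),"y",np.percentile(f[:,1],[1,99]).round(4), "z", np.percentile(f[:,2],[1,99]).round(4))
    for s in (-1,1): g=k[(k[:,0]>.008)&(k[:,0]<.03)&(k[:,1]*s>0)]; print(n,"pin",s,len(g),np.median(g,axis=0).round(4) if len(g) else '')
E
```

```text
z -0.09 35 x [-0.0267 -0.0266 -0.0264] y [-0.0219  0.025 ]
z -0.08 68 x [-0.0267 -0.0259 -0.0213] y [-0.0651  0.0575]
z -0.07 109 x [-0.0267 -0.0217 -0.0213] y [-0.0623  0.0685]
z -0.06 302 x [-0.0266 -0.023  -0.0213] y [-0.0585  0.0641]
z -0.05 126 x [-0.0226 -0.0216 -0.0213] y [-0.0605  0.0679]
z -0.04 397 x [-0.0225  0.0103  0.0264] y [-0.0588  0.0656]
z -0.03 1202 x [-0.0223 -0.0046  0.0202] y [-0.0623  0.0661]
z -0.02 1567 x [-0.021  -0.0148 -0.0067] y [-0.0646  0.0687]
z -0.01 60 x [-0.0075 -0.0066  0.0009] y [-0.0442  0.0469]
z -0.0 69 x [-0.0074 -0.0064  0.0006] y [-0.0435  0.0472]
z 0.01 66 x [-0.0073 -0.0064  0.0011] y [-0.0439  0.046 ]
z 0.02 215 x [-0.0071 -0.0029  0.0011] y [-0.0443  0.0464]
pin -1 176 [[0.0048, -0.0376, -0.0343], [0.0154, -0.0326, -0.031], [0.0261, -0.0287, -0.029]]
pin 1 139 [[0.0069, 0.0322, -0.0343], [0.019, 0.0357, -0.0308], [0.0268, 0.0408, -0.0292]]
edge y -0.06 209 [-0.0216  0.001 ]
edge y -0.045 173 [-0.0216 -0.0051]
edge y -0.03 382 [-0.0216  0.0254]
edge y -0.015 259 [-0.0216  0.0032]
edge y 0.0 254 [-0.0216  0.0017]
edge y 0.015 252 [-0.0216  0.0011]
edge y 0.03 332 [-0.0216  0.0252]
edge y 0.045 246 [-0.0216  0.0243]
edge y 0.06 285 [-0.0225  0.0005]
prong -1 234 [[-0.0066, -0.0445, -0.0114], [0.0012, -0.0326, 0.0235]]
prong 1 199 [[-0.0075, 0.0363, -0.0135], [0.0005, 0.0471, 0.0241]]
scene 652 face x [-0.0043 -0.0002  0.0017] y [-0.0611  0.067 ] z [-0.0923  0.023 ]
scene pin -1 27 [ 0.0209 -0.0305 -0.033 ]
scene pin 1 28 [ 0.0195  0.0395 -0.0324]
top 309 face x [-0.0047 -0.0001  0.002 ] y [-0.0629  0.0665] z [-0.0971  0.0246]
top pin -1 22 [ 0.0166 -0.0333 -0.0295]
top pin 1 23 [ 0.0173  0.0371 -0.0299]
```

The picture shows the panel edge-on at x 300–326, with pins at (340,97) and (334,160), beside and clear of the held dish.

```bash
cat > rel.py <<'E'
from h import *; from cell import arm
F=frame(-5.0); O=np.array([.569,-.232,.2])+frame(-5.2)@[.0008,.0015,.0005]; rel=np.array([.0012,.001,-.0142])
def show(c=None):
    s=arm.read_state(); q=(s["tcp_pos"]-O)@F+rel
    print("dish in panel",q.round(4),"force",(s["contact_force"]@F).round(1),"tq",(s["ft_torque"]@F).round(2),"rot",togo(s,s["tcp_pos"],toolR(F))[1].round(3),"t",s["time"],"grip",s["grasp_force"].round(1))
    if c is not None: d,w=togo(s,O+F@(np.array(c)-rel),toolR(F)); print("togo",d.round(3),w.round(3))
E
python3 -c "
from rel import *
show((.018,0,.085)); print('steps per 10mm: x',(F[:,0]*.04).round(4),'z',(F[:,2]*.04).round(4),'y',(F[:,1]*.04).round(4))"
```

```text
Traceback (most recent call last):
  File "rel.py", line 5, in show
    print("dish in panel",q.round(4),"force",(s["contact_force"]@F).round(1),"tq",(s["ft_torque"]@F).round(2),"rot",togo(s,s["tcp_pos"],toolR(F))[1].round(3),"t",s["time"],"grip",s["grasp_force"].round(1))
                                                                                                                                                                                   ^^^^^^^^^^^^^^^^^^^^^^
AttributeError: 'float' object has no attribute 'round'
```

```bash
sed -i 's/s\["grasp_force"\].round(1)/s["grasp_force"]/' rel.py
python3 -c "
from rel import *
show((.018,0,.085)); print('steps per 10mm: x',(F[:,0]*.04).round(4),'z',(F[:,2]*.04).round(4),'y',(F[:,1]*.04).round(4))"
```

```text
dish in panel [-0.0699 -0.0199  0.1881] force [ 0.5  0.6 -1.5] tq [-0.04  0.34 -0.02] rot [ 0.001 -0.004 -0.001] t 6.8 grip 40.631457567214966
togo [ 0.516  0.035 -0.181] [ 0.001 -0.004 -0.001]
steps per 10mm: x [ 0.0345 -0.003   0.02  ] z [-0.0199  0.0017  0.0346] y [0.0035 0.0398 0.    ]
```

```bash
python3 -m jog '[[[0.15,0.01,0],[0,0,0],15],[[0.3,0.02,0],[0,0,0],15],[[0.42,0.03,-0.03],[0,0,0],15],[[0.516,0.035,-0.1],[0,-0.004,0],15],[[0.516,0.035,-0.18],[0,-0.004,0],15]]'
python3 -m jog '[[[0,0,0],[0,0,0],15],[[0,0,0],[0,0,0],15],[[0.02,-0.0017,-0.035],[0,0,0],15],[[0.04,-0.0034,-0.07],[0,0,0],15],[[0.06,-0.005,-0.105],[0,0,0],15]]'
python3 -m jog '[[[0,0,0],[0,0,0],15],[[0,0,0],[0,0,0],15],[[0.0,0,0],[0,0,0],15],[[0,0,0],[0,0,0],15],[[0,0,0],[0,0,0],15]]'
python3 -c "
from rel import *
from cell import optics
show((.0135,0,.03))
p=optics.read_camera('scene'); i=cv2.resize(p['image'][100:230,110:270,::-1],None,fx=4,fy=4); cv2.imwrite('pics/s2.png',i)"
```

```text
time: 7.3
tcp_pos: [0.5369, -0.2274, 0.2955]
eef_rot: [0.191, 0.711, 0.654, 0.175]
contact_force: [-0.8, -0.4, -0.7]
grip_width: 0.23
grasp_force: 40.6
time: 7.8
tcp_pos: [0.5496, -0.2313, 0.2692]
eef_rot: [0.192, 0.713, 0.652, 0.175]
contact_force: [0.2, -0.5, -1.1]
grip_width: 0.23
grasp_force: 40.6
time: 8.3
tcp_pos: [0.5492, -0.2312, 0.2698]
eef_rot: [0.192, 0.713, 0.652, 0.175]
contact_force: [-0.1, -0.2, 0.6]
grip_width: 0.224
grasp_force: 40.6
dish in panel [ 0.0181 -0.0014  0.0556] force [ 0.3 -0.2  0.6] tq [-0.01  0.3   0.03] rot [0.002 0.001 0.002] t 8.3 grip 40.55804908275604
togo [ 0.036  0.003 -0.098] [0.002 0.001 0.002]
```

View pics/s2.png

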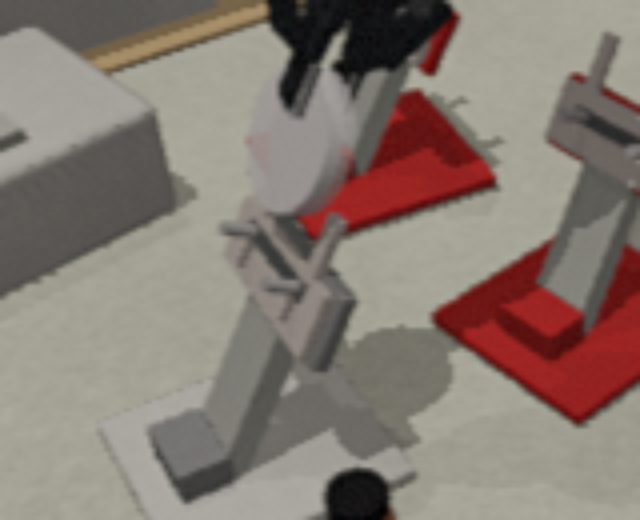

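The dish hangs above the white stand's pins, at crop (245,228) and (290,290), just off the prongs. Lowering with a small gap to the panel.

```bash
python3 -m jog '[[[0.01,0.004,-0.03],[0,0,0],15],[[0.02,0.004,-0.055],[0,0,0],15],[[0.03,0.004,-0.08],[0,0,0],15],[[0.036,0.004,-0.1],[0,0,0],15],[[0.036,0.004,-0.1],[0,0,0],15]]'
python3 -c "
from rel import *
show()"
python3 -m jog '[[[-0.002,0,-0.001],[0,0,0],15],[[-0.0035,0,-0.002],[0,0,0],15],[[-0.005,0,-0.003],[0,0,0],15],[[-0.0069,0.0006,-0.004],[0,0,0],15],[[-0.0069,0.0006,-0.004],[0,0,0],15]]'
python3 -c "
from rel import *
show()"
```

```text
time: 8.85
tcp_pos: [0.5578, -0.2295, 0.2428]
eef_rot: [0.19, 0.713, 0.652, 0.174]
contact_force: [0.0, 0.0, -0.9]
grip_width: 0.226
grasp_force: 40.6
dish in panel [0.012 0.001 0.028] force [-0.4  0.  -0.8] tq [-0.02  0.32  0.04] rot [-0.001 -0.002  0.002] t 8.85 grip 40.558422803878784
time: 9.35
tcp_pos: [0.5564, -0.2299, 0.2435]
eef_rot: [0.192, 0.713, 0.652, 0.175]
contact_force: [0.5, 0.6, -0.8]
grip_width: 0.229
grasp_force: 40.6
dish in panel [0.0111 0.0005 0.0293] force [-0.1  0.7 -0.9] tq [-0.02  0.29  0.04] rot [0.001 0.001 0.002] t 9.35 grip 40.55746078491211
```

```bash
for i in 1 2; do
python3 -m jog '[[[-0.0017,0,-0.001],[0,0,0],15],[[-0.0034,0.0003,-0.002],[0,0,0],15],[[-0.0034,0.0003,-0.002],[0,0,0],15],[[-0.0034,0.0003,-0.002],[0,0,0],15],[[-0.0034,0.0003,-0.002],[0,0,0],15]]' >/dev/null
python3 -c "
from rel import *
show()"; done
```

```text
dish in panel [0.0106 0.0004 0.0294] force [ 3.   0.3 -2.1] tq [ 0.1  -0.38  0.03] rot [0.002 0.002 0.002] t 9.85 grip 40.46090483665466
dish in panel [0.0105 0.0004 0.0296] force [ 6.1  0.5 -4.7] tq [ 0.14 -0.97  0.14] rot [0.002 0.004 0.003] t 10.35 grip 40.120083689689636
```

```bash
python3 -m jog '[[[0.003,0,0.002],[0,0,0],15],[[0.013,-0.001,-0.015],[0,0,0],15],[[0.023,-0.002,-0.033],[0,0,0],15],[[0.0305,-0.0025,-0.046],[0,0,0],15],[[0.0305,-0.0025,-0.046],[0,0,0],15]]' >/dev/null
python3 -c "
from rel import *
show()"
python3 -m jog '[[[0.002,0,-0.0035],[0,0,0],15],[[0.004,0,-0.007],[0,0,0],15],[[0.004,0,-0.007],[0,0,0],15],[[0.004,0,-0.007],[0,0,0],15],[[0.004,0,-0.007],[0,0,0],15]]' >/dev/null
python3 -c "
from rel import *
show()"
```

```text
dish in panel [0.0105 0.0004 0.015 ] force [ 7.  -0.5 -1.9] tq [-0.12 -1.05  0.18] rot [0.002 0.002 0.003] t 10.85 grip 40.13471066951752
dish in panel [0.0105 0.0005 0.0135] force [ 6.3 -0.3 -1.4] tq [-0.05 -1.02  0.15] rot [0.002 0.002 0.003] t 11.35 grip 40.585203766822815
```

```bash
for i in 1 2; do
python3 -m jog '[[[0.002,0,-0.0035],[0,0,0],15],[[0.004,-0.0003,-0.007],[0,0,0],15],[[0.004,-0.0003,-0.007],[0,0,0],15],[[0.004,-0.0003,-0.007],[0,0,0],15],[[0.004,-0.0003,-0.007],[0,0,0],15]]' >/dev/null
python3 -c "
from rel import *
show()"; done
```

```text
dish in panel [0.0105 0.0005 0.0116] force [6.9 0.  0.4] tq [-0.02 -1.21  0.04] rot [0.002 0.002 0.002] t 11.85 grip 40.87859094142914
dish in panel [0.0105 0.0002 0.0099] force [ 4.8 -0.6  4. ] tq [-0.   -0.89  0.11] rot [0.003 0.002 0.003] t 12.35 grip 41.29885733127594
```

```bash
for i in 1 2; do
python3 -m jog '[[[0.001,0,-0.0017],[0,0,0],15],[[0.002,0,-0.0035],[0,0,0],15],[[0.002,0,-0.0035],[0,0,0],15],[[0.002,0,-0.0035],[0,0,0],15],[[0.002,0,-0.0035],[0,0,0],15]]' >/dev/null
python3 -c "
from rel import *
show()"; done
```

```text
dish in panel [ 0.0106 -0.0003  0.0093] force [ 3.1 -2.1  7.5] tq [-0.24 -0.53  0.08] rot [0.004 0.001 0.003] t 12.85 grip 42.00520634651184
dish in panel [ 0.0108 -0.0005  0.0091] force [-0.5 -0.9 17.5] tq [-0.02  0.17 -0.06] rot [0.005 0.001 0.002] t 13.35 grip 43.2014125585556
```

```bash
python3 -m jog '[[[-0.002,0,0.001],[0,0,0],15],[[-0.0064,0.0004,-0.0009],[0,0,0],15],[[-0.0064,0.0004,-0.0009],[0,0,0],15],[[-0.0064,0.0004,-0.0009],[0,0,0],15],[[-0.0064,0.0004,-0.0009],[0,0,0],15]]' >/dev/null
python3 -c "
from rel import *
show()"
```

```text
dish in panel [ 0.0105 -0.0005  0.0092] force [ 8.2 -1.7  5.1] tq [-0.09 -1.19  0.06] rot [0.005 0.005 0.004] t 13.85 grip 41.42005741596222
```

```bash
python3 -m jog '[[[0.0004,-0.001,-0.001],[0,0,0],15],[[0.0004,-0.002,-0.001],[0,0,0],15],[[0.0004,-0.002,-0.001],[0,0,0],15],[[0.0004,-0.002,-0.001],[0,0,0],15],[[0.0004,-0.002,-0.001],[0,0,0],15]]' >/dev/null
python3 -c "
from rel import *
show()"
for i in 1 2; do
python3 -m jog '[[[0,0,0],[0,0,0],15],[[0,0,0],[0,0,0],15],[[0,0,0],[0,0,0],15],[[0,0,0],[0,0,0],15],[[0,0,0],[0,0,0],15]]' >/dev/null
python3 -c "
from rel import *
show()"; done
```

```text
dish in panel [ 0.0105 -0.0005  0.0092] force [ 5.9  0.4 10.3] tq [ 0.22 -0.97  0.04] rot [0.004 0.004 0.003] t 14.35 grip 42.067458629608154
dish in panel [ 0.0105 -0.0005  0.0092] force [ 6.6 -0.4  9.5] tq [ 0.2  -0.95  0.05] rot [0.004 0.005 0.003] t 14.85 grip 42.06829011440277
dish in panel [ 0.0105 -0.0005  0.0092] force [7.2 1.6 9.7] tq [ 0.18 -0.93  0.06] rot [0.004 0.005 0.003] t 15.35 grip 42.06823468208313
```

```bash
for i in 1 2 3 4 5 6 7 8; do
python3 -m jog '[[[0,0,0],[0,0,0],15],[[0,0,0],[0,0,0],15],[[0,0,0],[0,0,0],15],[[0,0,0],[0,0,0],15],[[0,0,0],[0,0,0],15]]' >/dev/null
done
python3 -c "
from rel import *
show()
from cell import optics
s=arm.read_state(); p=optics.read_camera('wrist'); pickle.dump((s,p),open('w5.pkl','wb'))
T=np.eye(4);T[:3,:3]=rq(s['eef_rot']).as_matrix();T[:3,3]=s['tcp_pos']; T=T@p['hand_eye']
P,C,uv=cloud(p,(200,0,330,345),T); Q=(P-s['tcp_pos'])@F
k=Q[(Q[:,0]>-.012)&(Q[:,0]<.014)&(abs(Q[:,1])<.06)&(Q[:,2]>-.02)]
for y0 in (-.03,.03,.035,.04,.045):
    a=k[abs(k[:,1]-y0)<.002]; print(y0,np.percentile(a[:,2],95).round(4),np.percentile(a[:,0],[2,98]).round(4)) if len(a) else 0
q=optics.read_camera('scene'); cv2.imwrite('pics/s3.png',cv2.resize(q['image'][100:230,110:270,::-1],None,fx=4,fy=4))"
```

```text
dish in panel [ 0.0105 -0.0005  0.0092] force [6.1 0.7 9. ] tq [ 0.16 -0.91  0.06] rot [0.004 0.005 0.003] t 19.35 grip 42.06878364086151
-0.03 0.0233 [-0.0086  0.0104]
0.03 0.0256 [-0.0082  0.0105]
0.035 0.0223 [-0.0099  0.0106]
0.04 0.0171 [-0.0114  0.0106]
0.045 0.0104 [-0.0113  0.0106]
```

View pics/s3.png

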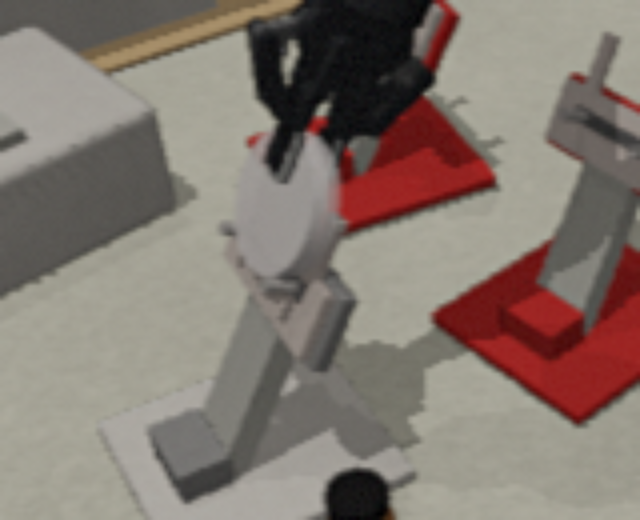

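The dish rests on both pins, flat on the panel, at crop (285,210), and hasn't slipped in the grip. It has been held steady for 5 s. Returning it now.

```bash
python3 -m jog '[[[0.004,0,0.004],[0,0,0],15],[[0.012,-0.001,0.012],[0,0,0],15],[[-0.01,0,0.05],[0,0,0],15],[[-0.06,0.005,0.14],[0,0,0],15],[[-0.13,0.01,0.26],[0,0,0],15]]'
python3 -m jog '[[[-0.03,0.05,0.1],[0,0,0.03],15],[[-0.1,0.15,0.2],[0,0,0.06],15],[[-0.15,0.3,0.25],[0,0,0.1],15],[[-0.2,0.45,0.25],[0,0,0.15],15],[[-0.23,0.6,0.25],[0,0,0.2],15]]'
python3 - <<'E'
from h import *; from cell import arm
s=arm.read_state(); F=frame(4.1); G=np.array([.5013,.1382,.1046]); R=rq([.176,.6572,.7081,.1888]).as_matrix()
print(s["tcp_pos"].round(3),s["contact_force"].round(1)); 
d,w=togo(s,G+.1*F[:,2],R); print(d.round(3),w.round(3))
E
```

```text
time: 19.95
tcp_pos: [0.5305, -0.2268, 0.2859]
eef_rot: [0.188, 0.713, 0.652, 0.174]
contact_force: [0.4, -0.6, -0.5]
grip_width: 0.227
grasp_force: 41.3
time: 20.45
tcp_pos: [0.4725, -0.077, 0.3491]
eef_rot: [0.175, 0.66, 0.706, 0.188]
contact_force: [0.1, 1.4, -1.3]
grip_width: 0.223
grasp_force: 41.3
[ 0.473 -0.077  0.349] [ 0.1  1.4 -1.3]
[-0.084  0.846 -0.632] [-0.002 -0.004  0.007]
```

```bash
python3 -m jog '[[[-0.01,0.15,0],[0,0,0.007],15],[[-0.03,0.32,0],[0,0,0.007],15],[[-0.05,0.5,0],[0,0,0.007],15],[[-0.084,0.68,-0.02],[0,0,0.007],15],[[-0.084,0.846,-0.1],[0,-0.004,0.007],15]]' >/dev/null
python3 -m jog '[[[0,0,-0.1],[0,0,0],15],[[0,0,-0.25],[0,0,0],15],[[0,0,-0.4],[0,0,0],15],[[0,0,-0.53],[0,0,0],15],[[0,0,-0.53],[0,0,0],15]]'
cat > back.py <<'E'
from h import *; from cell import arm
s=arm.read_state(); F=frame(4.1); G=np.array([.5013,.1382,.1046]); R=rq([.176,.6572,.7081,.1888]).as_matrix()
print("off in rack frame",((s["tcp_pos"]-G)@F).round(4),"force",(s["contact_force"]@F).round(1),s["time"])
d,w=togo(s,G+.02*F[:,2],R); print(d.round(4),w.round(3)); print((F[:,2]*.04).round(4),(F[:,0]*.04).round(4))
E
python3 back.py
```

```text
time: 21.45
tcp_pos: [0.4481, 0.1327, 0.185]
eef_rot: [0.172, 0.658, 0.709, 0.185]
contact_force: [-0.0, 0.1, -1.3]
grip_width: 0.226
grasp_force: 41.3
off in rack frame [-0.0061 -0.0017  0.0963] force [-0.7  0.1 -1.1] 21.45
[ 0.1729  0.019  -0.2522] [ 0.001 -0.015  0.001]
[-0.0199 -0.0014  0.0346] [0.0346 0.0025 0.02  ]
```

```bash
python3 -m jog '[[[0.025,0.006,0.012],[0,-0.015,0],15],[[0.025,0.006,0.012],[0,-0.015,0],15],[[0.08,0.01,-0.085],[0,-0.015,0],15],[[0.13,0.014,-0.17],[0,-0.015,0],15],[[0.176,0.019,-0.25],[0,-0.015,0],15]]' >/dev/null
python3 -m jog '[[[0,0,0],[0,0,0],15],[[0,0,0],[0,0,0],15],[[0,0,0],[0,0,0],15],[[0,0,0],[0,0,0],15],[[0,0,0],[0,0,0],15]]' >/dev/null
python3 back.py
```

```text
off in rack frame [ 0.0112 -0.0001  0.0254] force [-0.5  0.8  0.6] 22.45
[-0.028  -0.0016 -0.0411] [-0.001  0.024  0.001]
[-0.0199 -0.0014  0.0346] [0.0346 0.0025 0.02  ]
```

```bash
python3 -m jog '[[[-0.012,-0.001,-0.007],[0,0.024,0],15],[[-0.025,-0.0016,-0.02],[0,0.024,0],15],[[-0.025,-0.0016,-0.038],[0,0.024,0],15],[[-0.025,-0.0016,-0.038],[0,0.024,0],15],[[-0.025,-0.0016,-0.038],[0,0.024,0],15]]' >/dev/null
python3 -m jog '[[[0,0,0],[0,0,0],15],[[0,0,0],[0,0,0],15],[[0,0,0],[0,0,0],15],[[0,0,0],[0,0,0],15],[[0,0,0],[0,0,0],15]]' >/dev/null
python3 back.py
```

```text
off in rack frame [-0.0001 -0.      0.0194] force [ 0.7 -0.1 -0.1] 23.45
[-0.001   0.0001  0.0023] [-0.    -0.003  0.001]
[-0.0199 -0.0014  0.0346] [0.0346 0.0025 0.02  ]
```

```bash
python3 -m jog '[[[0.009,0.001,-0.015],[0,0,0],15],[[0.018,0.0012,-0.03],[0,0,0],15],[[0.026,0.002,-0.045],[0,0,0],15],[[0.034,0.0024,-0.059],[0,0,0],15],[[0.034,0.0024,-0.059],[0,0,0],15]]' >/dev/null
python3 back.py|head -1
for i in 1 2; do
python3 -m jog '[[[0.002,0,-0.0035],[0,0,0],15],[[0.002,0,-0.0035],[0,0,0],15],[[0.002,0,-0.0035],[0,0,0],15],[[0.002,0,-0.0035],[0,0,0],15],[[0.002,0,-0.0035],[0,0,0],15]]' >/dev/null
python3 back.py|head -1; done
```

```text
off in rack frame [-0.0007 -0.0001  0.0017] force [-0.  -0.4 -0.6] 23.95
off in rack frame [ 0.0001 -0.0001  0.0014] force [-1.7 -0.1 -0.2] 24.45
off in rack frame [ 0.0002 -0.0001  0.0004] force [0.5 0.8 0.8] 24.95
```

```bash
for i in 1 2; do
python3 -m jog '[[[0.0016,0,-0.0027],[0,0,0],15],[[0.0016,0,-0.0027],[0,0,0],15],[[0.0016,0,-0.0027],[0,0,0],15],[[0.0016,0,-0.0027],[0,0,0],15],[[0.0016,0,-0.0027],[0,0,0],15]]' >/dev/null
python3 back.py|head -1; done
```

```text
off in rack frame [0.0004 0.0001 0.0001] force [-3.3  1.2 12.9] 25.45
off in rack frame [ 0.0005  0.0002 -0.    ] force [-5.2  0.5 28.2] 25.95
```

```bash
python3 -m jog '[[[-0.0024,0,0.004],[0,0,0],15],[[-0.0024,0,0.004],[0,0,0],15],[[-0.0024,0,0.004],[0,0,0],15],[[-0.0024,0,0.004],[0,0,0],15],[[-0.0024,0,0.004],[0,0,0],15]]' 20 >/dev/null
python3 back.py|head -1
python3 -m jog '[[[0,0,0],[0,0,0],25],[[0,0,0],[0,0,0],30],[[0,0,0],[0,0,0],40],[[0,0,0],[0,0,0],48],[[0,0,0],[0,0,0],48]]'
python3 -m jog '[[[0,0,0],[0,0,0],48],[[0,0,0],[0,0,0],48],[[0,0,0],[0,0,0],48],[[0,0,0],[0,0,0],48],[[0,0,0],[0,0,0],48]]'
python3 - <<'E'
from cell import optics; import cv2
p=optics.read_camera("wrist"); cv2.imwrite("pics/w6.png",p["image"][60:,100:420,::-1])
E
```

```text
off in rack frame [0.0003 0.     0.0002] force [-1.5  2.   9.6] 26.45
time: 26.95
tcp_pos: [0.5013, 0.138, 0.1044]
eef_rot: [0.175, 0.658, 0.708, 0.188]
contact_force: [-0.1, -0.3, -0.5]
grip_width: 0.562
grasp_force: 0.0
time: 27.45
tcp_pos: [0.5013, 0.138, 0.1045]
eef_rot: [0.175, 0.658, 0.708, 0.188]
contact_force: [-0.5, -0.2, 0.3]
grip_width: 0.562
grasp_force: 0.0
```

View pics/w6.png

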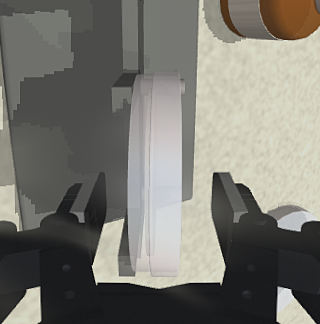

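The dish stands in its place as before (crop 128–183), and both fingers are clear of it. Backing off up the slope.

```bash
python3 -m jog '[[[-0.03,-0.002,0.052],[0,0,0],48],[[-0.1,-0.007,0.173],[0,0,0],48],[[-0.18,-0.013,0.312],[0,0,0],48],[[-0.26,-0.018,0.45],[0,0,0],48],[[-0.32,-0.022,0.554],[0,0,0],48]]' >/dev/null
python3 -m jog '[[[0,0,0],[0,0,0],48],[[0,0,0],[0,0,0],48],[[0,0,0],[0,0,0],48],[[0,0,0],[0,0,0],48],[[0,0,0],[0,0,0],48]]'
python3 - <<'E'
from h import *; from cell import arm,optics
s=arm.read_state(); p=optics.read_camera("wrist"); F=frame(4.1)
T=np.eye(4);T[:3,:3]=rq(s["eef_rot"]).as_matrix();T[:3,3]=s["tcp_pos"]; T=T@p["hand_eye"]
b=optics.spot_in(p,"dish_centre")[0]["extent"]; print(b)
P,_,_=cloud(p,np.array(b)+[-8,-8,8,5],T); Q=(P-[.510,.1405,.087])@F
k=Q[(abs(Q[:,0])<.012)&(abs(Q[:,1])<.06)&(Q[:,2]>.02)]
print([(y,np.percentile(k[abs(k[:,1]-y)<.003][:,2],90).round(4),np.median(k[abs(k[:,1]-y)<.003][:,0]).round(4)) for y in (-.025,-.005,.005,.025)])
S=optics.read_camera("scene"); A,_,_=cloud(S,(275,239,312,280)); A=A[A[:,2]>.04]; print([v.round(3) for v in ransac(A,ok=lambda n:.35<abs(n[2])<.65)[:2]])
E
```

```text
time: 28.5
tcp_pos: [0.4209, 0.1325, 0.2414]
eef_rot: [0.174, 0.658, 0.708, 0.187]
contact_force: [-0.1, 0.1, -0.5]
grip_width: 0.564
grasp_force: 0.0
[246.8, 111.5, 270.4, 216.6]
[(-0.025, np.float64(0.0482), np.float64(0.0006)), (-0.005, np.float64(0.0536), np.float64(0.0006)), (0.005, np.float64(0.0533), np.float64(0.0013)), (0.025, np.float64(0.0473), np.float64(0.0004))]
[array([0.515, 0.145, 0.098]), array([0.855, 0.06 , 0.515])]
```

The dish is back where it started to within about 1 mm, at the same lean, and the gripper is clear of it.

```bash
python3 -c "
from cell import arm; print(arm.sign_off())"
```

```text
the job is handed in; nothing more can be done
None
```

I held the dish in the three-point nest for about 5 s, put it back in its own place in the rack within about 1 mm of its start, let go, and handed the job in at about 29 s; the sign-off gave no verdict.

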